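# Index the titration stand's delivery arm one hole over to the conical flask

## Robot

A 6-joint arm with a two-finger parallel gripper is mounted at the origin on the work surface. World frame = base frame: x ahead of the robot, y to its left, z up, the work surface at z = 0. Lengths are in m, angles in rad, forces in N, time in s.
With the tool pointing down it reaches from about 0.4 to 0.925 m from the base axis. Payload 3.4 kg.
Tool frame: the origin (TCP) lies at the very end of the fingers, on their centre line; the grasp point (between the pads) lies 19 mm behind it (env.grasp_offset is the z of the grasp point in the tool frame, in m); z points along the fingers, y is the line along which they close (so a half turn about z gives the same grasp; the last joint's range is limited). The gripper opens to 85 mm and grips with 20 to 120 N. Pads are 22 mm wide; open, the fingers measure 114 mm over their backs; the gripper's body (76 mm by 85 mm) begins 54 mm behind the grasp point. The pads swing forward as they close: fully open they stand 13 mm farther back than shut.
Start: joints at [1.218, 0.307, 1.506, -0, 1.328, -0.073], TCP at [0.159, 0.553, 0.231] pointing down, gripper open.
Joint ranges: [-3.12, 3.12], [-1.05, 2.28], [0.14, 2.33], [-1.42, 4.57], [0.1, 2.73], [-2.68, 2.68]. Speed limits (rad/s): [2.57, 2.57, 3.14, 3.14, 3.14, 3.14].

## Interface

Orientations are given as a unit quaternion [x, y, z, w].
In Python, from workcell import env gives the robot as it stands.
- The arm moves only by the tool send_rows, never from a script. Its argument "increments" is text: rows parted by semicolons, each of 7 numbers parted by spaces: the shift along the tool's x, y, z in mm, then the turn, a rotation vector about the tool's x, y, z in rad, then the opening, from -1 (shut) to 1 (fully open). A call has 1 to 8 rows; each row shifts and turns the commanded pose from where the row before left it, along the tool's axes as they then stand; what a row does not reach is not made up. A row lasts 1/8 s, in which the tool goes at most 62.5 mm and 10.7 degrees, less where a joint would pass 70% of its speed; a pose out of reach is approached as far as the arm can. A call is refused whole if a number of a shift passes 62.5 or a number of a turn 0.188, either way. A call with a gripper value outside its range is refused whole. The fingers move at their own pace and stop on an object; "squeeze" is the grip in N (left out, the last holds). Time passes only in rows, so rows that do not move let the fingers close. It gives the time, the measured TCP pose, the force, the opening and the grip force at its end, in the units of the state.
- env.observe(): the state, without advancing time (a new reading comes with each control period).
- env.camera(name): name is "side" or "top" or "wrist"; returns a dict with "img" (400x640x3 uint8, blue, green, red), "fx", "fy", "cx", "cy" (pixels), "extrinsics" (4x4, takes a point from camera to world coordinates). Camera axes: x right, y down, z forward; pixel columns grow to the right and rows downward; lengths in m; the calibration is good to about 2 mm. A picture is of the moment at which its call begins. There is no depth.
- env.sign_off(): hands the job in; it is judged then, once.
The state is a dict: "time": time; "joints": joint angles; "dq": joint speeds; "joint_efforts": joint torques, N m; "position": TCP position; "tcp_rot": TCP orientation; "force": force on the tool from outside, world axes, zero at the start; "moment": the same for the moment, N m; "gripper_width": finger opening in m; "finger_force": force on a finger pad.
Only numpy, scipy, OpenCV 4.12 (cv2) and the standard library are available. Lean on these libraries where they do the work, as an engineer would, in place of code of your own. Each camera call takes 0.05 s, during which the arm holds its last target. There are 200 camera calls.

## Task

The delivery arm of the titration stand is locked over the tall beaker. Hook a fingertip under the pull ring, lift the spring pin out of its hole, swing the arm just one hole to the side where the conical flask stands, and release so that the pin springs fully home in that hole with the outlet over the flask; then move clear. Do not shift, lift or tip the glassware or anything else on the bench.

Things in the scene. Friction and masses are not known exactly. Their poses are not given: they have to be found in the camera images.
- stand: Titration stand, fixed to the bench: grey foot (220 x 240 x 12 mm) with a column and an aluminium index plate on top. Origin on the bench, on the vertical pivot axis of the delivery arm; the x axis points from the pivot to the middle hole of the plate, z up.
- mid_hole (a point): Mouth of the middle one of the index plate's five round holes, 62 mm above the bench on the plate's top face (the plate is 12 mm thick). The holes lie on a circle of radius 130 mm about the pivot, 0.35 rad apart, at -0.70, -0.35, 0, 0.35 and 0.70 rad from the stand's x axis (counter-clockwise from above positive).
- boom (a joint): Angle of the delivery arm about the pivot, rad: 0 = middle hole (the start), positive = counter-clockwise from above; stops at +-0.8. It turns with slight friction (about 1 N at the ring) and stays where it is left.
- barrel (a point): Top centre of the steel barrel that guides the pin: 26 mm wide, 100 mm above the bench, 130 mm from the pivot. The arm is a flat bar 24 mm wide, its top 80 mm above the bench, from the pivot (hub top 92 mm) past the barrel; from 205 mm on it rises as a thin tube to the outlet, at most 175 mm above the bench.
- pin (a joint): Lift of the spring index pin, m: 0 = home in a hole, 0.022 = upper stop. The 10 mm pin reaches 10 mm into the plate with 2 mm play each side: it is free above 0.010 and rests at about 0.010 on the plate if let down between holes. Over a hole the spring drives it home once nothing holds the ring up. Lifting takes about 5 N at 0, 8 N at the top.
- ring_eye (a point): Centre of the pull ring's opening; rises with the pin, turns with the arm; 141 mm above the bench when home, 146 mm from the pivot. Plain round steel ring of 7 mm bar, 57 mm inside, 71 mm outside, fixed on the pin's top, its lowest point 110 mm above the bench. Axes: x level from the pivot outward along the arm, z up.
- ring_top (a point): Top of the pull ring (middle of the bar), 168 mm above the bench when home, 162 mm from the pivot. The ring faces the pivot and leans back: its top lies 30 degrees outward of the vertical, so a fingertip coming from the pivot's side and pointing outward and down, 35 to 45 degrees from straight down, passes through it.
- outlet (a point): Lower end of the outlet at the outer end of the delivery arm, 270 mm from the pivot axis and 120 mm above the bench; turns with the arm.
- flask_mid (a point): Centre (half-way up, 51 mm above the bench) of the glass conical flask, 102 mm high, 64 mm wide at the foot, neck 25 mm wide. Loose, to be left where it stands. It stands under the place that the outlet takes when the arm is one hole to one side of the middle (0.35 or -0.35); the small beaker stands on the other side.
- tall_beaker_mid (a point): Centre (half-way up, 47.5 mm above the bench) of the straight glass beaker, 95 mm high, 62 mm wide; it stands under the outlet at the start. Loose, to be left where it stands.
- small_beaker_mid (a point): Centre (half-way up, 32.5 mm above the bench) of the glass beaker, 65 mm high, 50 mm wide. Loose, to be left where it stands.
- reagent_mid (a point): Centre (half-way up, 55 mm above the bench) of the white plastic bottle with cap, 110 mm high, 54 mm wide. Loose, to be left where it stands.
- jar_mid (a point): Centre (half-way up, 35 mm above the bench) of the amber glass jar, 70 mm high, 60 mm wide. Loose, to be left where it stands.
- bulb_mid (a point): Centre (half-way up, 42 mm above the bench) of the dark red-brown rubber pipette bulb standing on its wide end, 85 mm high, 54 mm wide. Loose, to be left where it stands.
- vial_mid (a point): Centre (half-way up, 22.5 mm above the bench) of the white vial, 45 mm high, 24 mm wide. Loose, to be left where it stands.
Things that resemble listed ones, but are neither listed nor needed, are in the scene too. What is shaped like the part that bears flask_mid but purple or yellow is not meant.

How it is judged:
On the way, in this order (a step that is already met when the one before it is completed fails the run):
1. the pin is lifted clear of the middle hole (value of joint pin above 0.0095 m and value of joint boom between -0.1 and 0.1 rad), for 0.05 s.
2. the arm is swung out between the middle hole and the next one, or over it, with the pin out (value of joint pin above 0.006 m and (value of joint boom above 0.15 rad or value of joint boom below -0.15 rad)), for 0.05 s.
3. the pin is home in the next hole, the outlet over the conical flask (value of joint pin below 0.0025 m and horizontal distance between outlet and flask_mid below 0.013 m), for 0.2 s.
At the end, for the whole second after the job is handed in: The pin is fully home (lift under 2.5 mm) in the hole next to the middle one on the conical flask's side (arm at 0.35 or -0.35 rad, within 0.04), the outlet is within 13 mm, seen from above, of the flask's axis, and the glassware and all other loose things stand within 12 mm of where they were (all of step 3 and value of joint boom between -0.39 and 0.39 rad and (value of joint boom above 0.31 rad or value of joint boom below -0.31 rad) and velocity of joint boom between -0.02 and 0.02 rad/s and distance of each of flask_mid, tall_beaker_mid, small_beaker_mid, reagent_mid, jar_mid, bulb_mid, vial_mid from where it was at the start of the episode below 0.012 m); the robot touches nothing.
It fails at once if the flask or a beaker is shifted, lifted or tipped (distance of any of flask_mid, tall_beaker_mid, small_beaker_mid from where it was at the start of the episode above 0.012 m or angle between any of flask_mid, tall_beaker_mid, small_beaker_mid's own z axis and vertical above 0.2 rad).
It fails at once if a bottle, the jar, the bulb or the vial is shifted, lifted or tipped (distance of any of reagent_mid, jar_mid, bulb_mid, vial_mid from where it was at the start of the episode above 0.012 m or angle between any of reagent_mid, jar_mid, bulb_mid, vial_mid's own z axis and vertical above 0.2 rad).
It fails at once if the arm is swung past the next hole, on to the second (value of joint boom above 0.55 rad or value of joint boom below -0.55 rad).
It also fails if it takes over 48 s, if anything falls off the work surface, if the arm or the gripper's body presses on something with over 40 N, if the wrist force passes 120 N, or if a joint passes its speed limit or range.

## Working session

There is one attempt and no reset: what is moved stays moved. The work goes in short steps, Python scripts to look and compute and a tool call to move; the robot and the scene stay as the last step left them, time stands still between calls to the robot, and variables do not carry over. Pictures are saved under pics/ and viewed, at most 11 in all, crops included, and the job is handed in when it is done.

Besides the shell and the picture viewer there is one more tool, called after "Request:" as name(argument=value, ...) on one line, values as JSON. send_rows: Moves the arm, as the interface text tells. Its arguments: {"type":"object","properties":{"increments":{"type":"string"},"squeeze":{"type":"number"}},"required":["increments"]}

```bash
mkdir -p pics; python3 - <<'E'
from workcell import env
import cv2,numpy as np
np.set_printoptions(precision=4,suppress=True)
for n in("top","side"):
    c=env.camera(n);cv2.imwrite(f"pics/{n}0.png",c["img"]);print(n,c["fx"],c["fy"],c["cx"],c["cy"]);print(c["extrinsics"])
s=env.observe();print(s)
E
```

```text
top 391.98510623555546 391.98510623555546 317.7280587319954 205.0885188562247
[[ 0.0164 -0.9935  0.1122  0.5334]
 [-0.9996 -0.0135  0.0266  0.009 ]
 [-0.0249 -0.1126 -0.9933  1.0969]
 [ 0.      0.      0.      1.    ]]
side 380.51553520915337 380.51553520915337 323.19388722443523 197.01194860536287
[[-0.9797 -0.1321  0.1508  0.5199]
 [-0.2004  0.6148 -0.7628  0.5894]
 [ 0.008  -0.7776 -0.6287  0.5846]
 [ 0.      0.      0.      1.    ]]
{'time': 0.1, 'joints': array([ 1.2175,  0.3075,  1.5075, -0.    ,  1.3284, -0.0735]), 'dq': array([ 0.0005, -0.0023, -0.0025, -0.0005, -0.0012, -0.0002]), 'joint_efforts': array([  0.0006, -45.8532, -25.2606,   0.    ,   0.0055,  -0.    ]), 'position': array([0.1586, 0.552 , 0.2305]), 'tcp_rot': array([ 0.1394,  0.9902, -0.0009, -0.0002]), 'force': array([-0.0229, -0.0499,  0.3985]), 'moment': array([-0.0265, -0.0018,  0.002 ]), 'finger_force': 0.0, 'gripper_width': 0.08506205466788738}
```

View pics/top0.png

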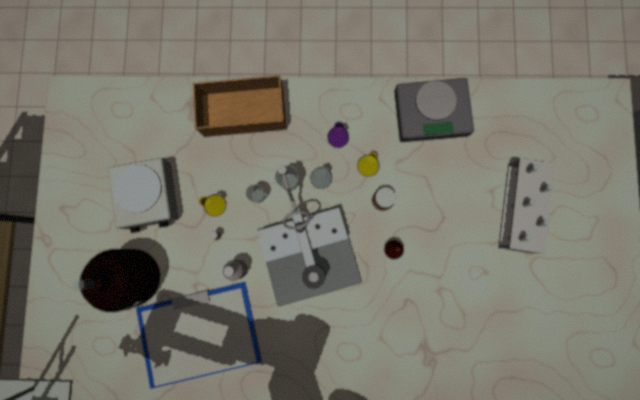

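View pics/side0.png

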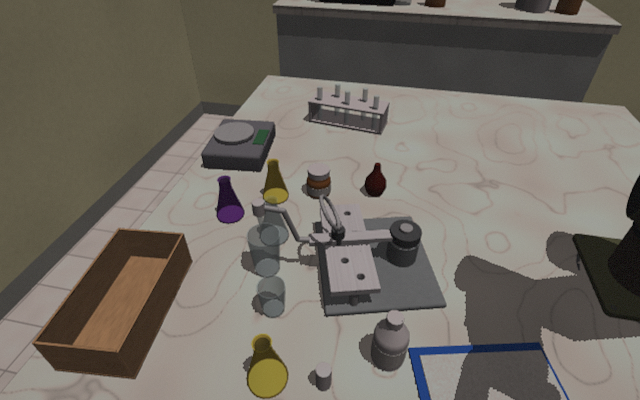

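Top picture: the pivot is at about (313,275), the ring at (300,215) and the arm points up-left. Candidates for the flask are clear (320,177), purple (338,136) and yellow (368,165) and (215,205). The clear one fits because it is glass and sits one hole from the tall beaker (289,177), opposite the small beaker (257,192). I'll confirm in an enlarged crop.

```bash
python3 - <<'E'
import cv2,numpy as np
a=cv2.imread("pics/top0.png")[155:310,230:380];b=cv2.imread("pics/side0.png")[185:315,240:460]
A=cv2.resize(a,None,fx=3.8,fy=3.8,interpolation=cv2.INTER_CUBIC)
A=cv2.convertScaleAbs(A,alpha=1.5,beta=10)
cv2.imwrite("pics/topc.png",A)
B=cv2.resize(b,None,fx=3.6,fy=3.6,interpolation=cv2.INTER_CUBIC);cv2.imwrite("pics/sidec.png",cv2.convertScaleAbs(B,alpha=1.4,beta=10))
E
```

```text
(no output)
```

View pics/topc.png

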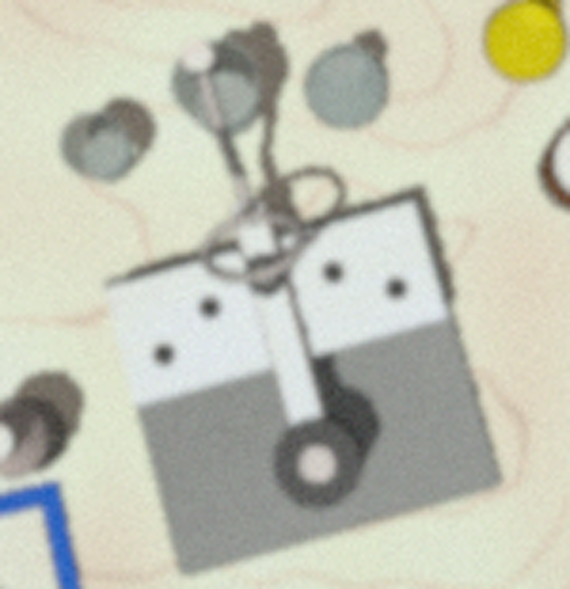

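View pics/sidec.png

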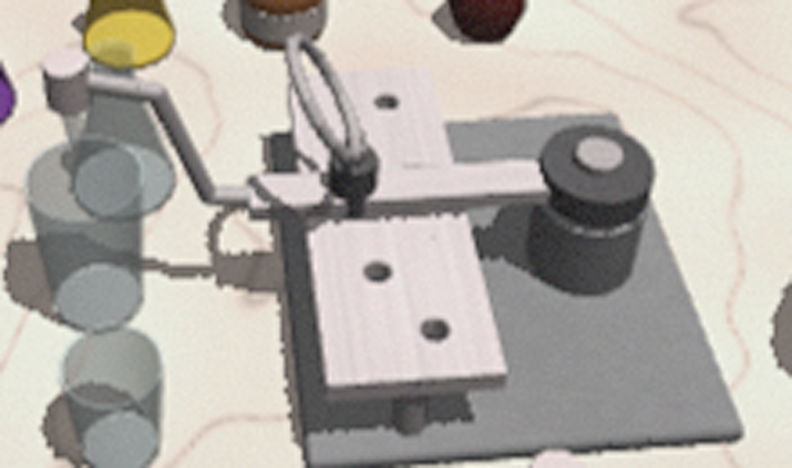

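The crops show four free holes at (164,354), (210,307), (333,272) and (396,288), and the hub top at (319,464). The clear conical flask is at (347,85) in the top crop, with its narrow neck and wide base visible behind the tall beaker in the side crop. That puts it on the clockwise side, so the target is boom = -0.35. Next I'll fit the stand pose.

```bash
cat > h.py <<'E'
from workcell import env
import numpy as np
from scipy.spatial.transform import Rotation as R
np.set_printoptions(precision=4,suppress=True)
P=np.array
def ray(c,px,z):
    T=c["extrinsics"];d=T[:3,:3]@P([(px[0]-c["cx"])/c["fx"],(px[1]-c["cy"])/c["fy"],1]);o=T[:3,3]
    return o+d*(z-o[2])/d[2]
def ori(phi,tilt):  # tool z outward/down, y tangential
    u=P([np.cos(phi),np.sin(phi),0]);y=P([-u[1],u[0],0]);z=u*np.sin(tilt)-P([0,0,np.cos(tilt)])
    return R.from_matrix(np.c_[np.cross(y,z),y,z])
def delta(p,Rt,p0=None,R0=None):  # total shift (mm) and turn in the tool frame from the present pose
    s=env.observe();p0=s["position"] if p0 is None else p0;R0=R.from_quat(s["tcp_rot"]) if R0 is None else R0
    return R0.inv().apply(p-p0)*1000,(R0.inv()*Rt).as_rotvec()
def rows(p,Rt,n,p0=None,R0=None): # n equal world steps
    s=env.observe();p0=s["position"] if p0 is None else p0;R0=R.from_quat(s["tcp_rot"]) if R0 is None else R0
    w=(R0.inv()*Rt).as_rotvec();out=[];a,A=p0,R0
    for i in range(1,n+1):
        b=p0+(p-p0)*i/n;B=R0*R.from_rotvec(w*i/n)
        out.append(" ".join(f"{v:.1f}" for v in A.inv().apply(b-a)*1000)+" "+" ".join(f"{v:.3f}" for v in (A.inv()*B).as_rotvec())+" -1");a,A=b,B
    return "; ".join(out)
E
python3 - <<'E'
from h import *
import json
c=env.camera("top")
k=lambda x,y:((x+.5)/3.8-.5+230,(y+.5)/3.8-.5+155)
hp=P([ray(c,k(*q),.062)[:2] for q in[(164,354),(210,307),(333,272),(396,288)]])
a=P([.7,.35,-.35,-.7]);m=.13*np.c_[np.cos(a),np.sin(a)]
mc,hc=m.mean(0),hp.mean(0);H=(m-mc).T@(hp-hc);th=np.arctan2(H[0,1]-H[1,0],H[0,0]+H[1,1])
r2=P([[np.cos(th),-np.sin(th)],[np.sin(th),np.cos(th)]]);piv=hc-r2@mc
print("pivot",piv,"th",th,"resid mm",(hp-(m@r2.T+piv))*1e3)
print("hub",ray(c,k(319,464),.092))
e=lambda b,rad:piv+rad*P([np.cos(th+b),np.sin(th+b)])
print("outlet exp -.35",e(-.35,.27),"flask base px",ray(c,k(347,88),.02),"outlet0",e(0,.27),ray(c,k(200,57),.15))
print("eye",e(0,.146),"top",e(0,.162))
cs=env.camera("side")
def pr(c,p):
    T=np.linalg.inv(c["extrinsics"]);q=T[:3,:3]@p+T[:3,3];return q[0]/q[2]*c["fx"]+c["cx"],q[1]/q[2]*c["fy"]+c["cy"]
for n,p in(("ringtop",P([*e(0,.162),.168])),("hub",P([*piv,.092]))):print(n,pr(cs,p),pr(c,p))
json.dump([*piv,th],open("st.json","w"))
E
```

```text
pivot [0.4644 0.0445] th 0.2919831284738508 resid mm [[ 0.0498 -0.0999]
 [ 0.0217 -0.2201]
 [-0.0396  0.0841]
 [-0.0318  0.236 ]]
hub [0.4645 0.0434 0.092 ]
outlet exp -.35 [0.734  0.0288] flask base px [0.7318 0.0301 0.02  ] outlet0 [0.723  0.1222] [0.7271 0.1232 0.15  ]
eye [0.6043 0.0865] top [0.6196 0.0911]
ringtop (np.float64(322.4940637519349), np.float64(199.59363742427865)) (np.float64(293.603303762272), np.float64(212.5927440881252))
hub (np.float64(407.84737964792066), np.float64(226.40335674754138)) (np.float64(313.1571240856986), np.float64(276.74398485435245))
```

```bash
python3 - <<'E'
from h import *
import json
px,py,th=json.load(open("st.json"))
s=env.observe();R0=R.from_quat(s["tcp_rot"]);t=np.radians(40);Rt=ori(th,t)
u=P([np.cos(th),np.sin(th),0]);eye=P([px,py,0])+.146*u+[0,0,.141]
ax=Rt.as_matrix();n=-ax[:,0] if ax[2,0]<0 else ax[:,0]
print("x,y,z axes",ax.T)
pre=eye+.004*n-.09*ax[:,2];print(pre)
w=(R0.inv()*Rt).as_rotvec();Rm=R0*R.from_rotvec(w/2)
W=P([.42,.32,.31])
print(rows(W,Rm,8).replace("; ","\n"));print();print(rows(pre,Rt,8,W,Rm).replace("; ","\n"))
E
```

```text
x,y,z axes [[-0.7336 -0.2205 -0.6428]
 [-0.2879  0.9577  0.    ]
 [ 0.6156  0.185  -0.766 ]]
[0.5518 0.0707 0.2125]
-39.4 -18.9 -9.9 -0.013 -0.042 -0.034 -1
-39.1 -20.1 -8.5 -0.013 -0.042 -0.034 -1
-38.8 -21.4 -7.1 -0.013 -0.042 -0.034 -1
-38.3 -22.6 -5.7 -0.013 -0.042 -0.034 -1
-37.7 -23.8 -4.4 -0.013 -0.042 -0.034 -1
-37.0 -25.1 -3.1 -0.013 -0.042 -0.034 -1
-36.2 -26.3 -1.9 -0.013 -0.042 -0.034 -1
-35.4 -27.5 -0.7 -0.013 -0.042 -0.034 -1

-11.7 -31.8 15.5 -0.013 -0.042 -0.034 -1
-9.9 -32.4 15.6 -0.013 -0.042 -0.034 -1
-8.1 -32.9 15.6 -0.013 -0.042 -0.034 -1
-6.3 -33.3 15.5 -0.013 -0.042 -0.034 -1
-4.5 -33.7 15.3 -0.013 -0.042 -0.034 -1
-2.7 -34.0 15.0 -0.013 -0.042 -0.034 -1
-0.9 -34.3 14.6 -0.013 -0.042 -0.034 -1
0.8 -34.5 14.2 -0.013 -0.042 -0.034 -1
```

Request:
send_rows(increments="-39 -19 -10 -0.013 -0.042 -0.034 -1; -39 -20 -8 -0.013 -0.042 -0.034 -1; -39 -21 -7 -0.013 -0.042 -0.034 -1; -38 -23 -6 -0.013 -0.042 -0.034 -1; -38 -24 -4 -0.013 -0.042 -0.034 -1; -37 -25 -3 -0.013 -0.042 -0.034 -1; -36 -26 -2 -0.013 -0.042 -0.034 -1; -35 -27 -1 -0.013 -0.042 -0.034 -1")

```text
time: 1.2
position: [0.4199, 0.3197, 0.3095]
tcp_rot: [0.002, 0.985, 0.028, 0.173]
force: [0.3, 0.8, 0.7]
gripper_width: 0.0001
finger_force: 0.0
```

Request:
send_rows(increments="-12 -32 15 -0.013 -0.042 -0.034 -1; -10 -32 16 -0.013 -0.042 -0.034 -1; -8 -33 16 -0.013 -0.042 -0.034 -1; -6 -33 15 -0.013 -0.042 -0.034 -1; -4 -34 15 -0.013 -0.042 -0.034 -1; -3 -34 15 -0.013 -0.042 -0.034 -1; -1 -34 15 -0.013 -0.042 -0.034 -1; 0 0 0 0 0 0 -1")

```text
time: 2.2
position: [0.5267, 0.1149, 0.2242]
tcp_rot: [-0.111, 0.944, 0.053, 0.306]
force: [-0.8, -0.1, 0.7]
gripper_width: -0.0001
finger_force: 0.0
```

```bash
cat > tgt.py <<'E'
from h import *
import json
px,py,th=json.load(open("st.json"))
def pose(boom,ahead,up,tilt=40,n=.004):  # ahead: m beyond eye along the tool axis; up: vertical
    f=th+boom;u=P([np.cos(f),np.sin(f),0]);Rt=ori(f,np.radians(tilt));ax=Rt.as_matrix()
    return P([px,py,0])+.146*u+[0,0,.141+up]-n*ax[:,0]+ahead*ax[:,2],Rt
E
python3 - <<'E'
from tgt import *
import cv2
s=env.observe();print(s["position"],s["joints"],s["gripper_width"],s["force"],s["time"])
for a in(-.09,-.03,.024):print(a,*delta(*pose(0,a,0)))
i=env.camera("side")["img"][120:320,200:500];j=env.camera("top")["img"][160:310,220:400]
cv2.imwrite("pics/pre.png",np.hstack([cv2.resize(i,(510,340)),cv2.resize(j,(290,340))]))
E
```

```text
[0.5267 0.1149 0.2242] [ 0.0331  0.0369  2.0964  0.3751  0.4181 -2.0696] -0.00013962242278885959 [-0.7625 -0.1258  0.6921] 2.2
-0.09 [ -5.0786 -49.2891  16.2518] [-0.0044 -0.0662 -0.0569]
-0.03 [ -9.0383 -48.9112  76.1199] [-0.0044 -0.0662 -0.0569]
0.024 [-12.6021 -48.571  130.0011] [-0.0044 -0.0662 -0.0569]
```

View pics/pre.png

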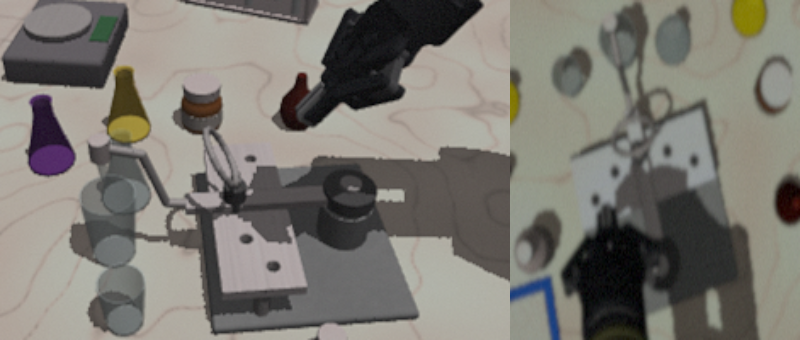

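The arm is at the pre-pose, clear of everything, with the ring at (225,155) in the side half of the picture. J5 is getting small, so I'll use a 36° tilt.

```bash
python3 - <<'E'
from tgt import *
for a in(-.09,-.03,.024):print(a,*delta(*pose(0,a,0,36)))
E
```

```text
-0.09 [ -9.8712 -50.5278  16.8956] [-0.0014  0.0053 -0.0542]
-0.03 [ -9.5521 -50.4527  76.8947] [-0.0014  0.0053 -0.0542]
0.024 [ -9.2649 -50.3852 130.8939] [-0.0014  0.0053 -0.0542]
```

Request:
send_rows(increments="-3 -13 4 0 0 -0.013 -1; -3 -13 4 0 0 -0.013 -1; -2 -13 4 0 0 -0.014 -1; -2 -12 5 0 0 -0.014 -1; 0 0 0 0 0 0 -1; 0 0 0 0 0 0 -1")

```text
time: 3.05
position: [0.5577, 0.0735, 0.2173]
tcp_rot: [-0.139, 0.94, 0.045, 0.309]
force: [0.2, -0.4, -0.5]
gripper_width: 0.0001
finger_force: 0.0
```

```bash
python3 - <<'E'
from tgt import *
s=env.observe();print(s["position"],s["joints"],s["force"],s["time"])
for a in(-.09,-.03,.024):print(a,*delta(*pose(0,a,0,36)))
E
```

```text
[0.5577 0.0735 0.2173] [-0.0924  0.0872  2.0651  0.5395  0.4472 -2.3834] [ 0.2334 -0.3563 -0.5079] 3.05
-0.09 [ 1.6977 -0.9694  0.1111] [-0.0002  0.0064  0.0027]
-0.03 [ 2.079  -0.9555 60.1099] [-0.0002  0.0064  0.0027]
0.024 [  2.4221  -0.943  114.1088] [-0.0002  0.0064  0.0027]
```

Request:
send_rows(increments="1 -1 15 0 0 0 -1; 1 0 15 0 0 0 -1; 0 0 15 0 0 0 -1; 0 0 15 0 0 0 -1; 0 0 0 0 0 0 -1")

```text
time: 3.68
position: [0.5904, 0.0823, 0.1667]
tcp_rot: [-0.139, 0.94, 0.045, 0.308]
force: [-0.2, 0.2, 0.5]
gripper_width: -0.0002
finger_force: 0.0
```

```bash
python3 - <<'E'
from tgt import *
import cv2
s=env.observe();print(s["position"],s["joints"],s["force"],s["time"])
for a in(-.03,.024):print(a,*delta(*pose(0,a,0,36)))
i=env.camera("side")["img"][150:270,230:410];j=env.camera("wrist")["img"]
cv2.imwrite("pics/ins.png",np.hstack([cv2.resize(i,(450,300)),cv2.resize(j,(350,300))]))
E
```

```text
[0.5904 0.0823 0.1667] [-0.0614  0.2158  2.0789  0.7147  0.3184 -2.5514] [-0.2076  0.2137  0.4611] 3.675
-0.03 [-0.6196  0.0667 -0.6548] [0.0004 0.0049 0.0022]
0.024 [-0.3575  0.0464 53.3446] [0.0004 0.0049 0.0022]
```

View pics/ins.png

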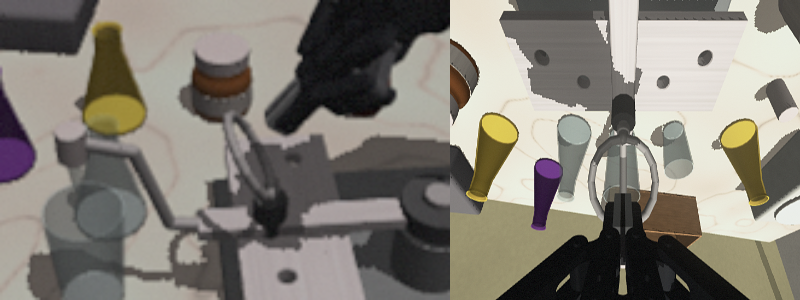

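The wrist view shows the shut fingers centred on the ring, which is at (622,175). J6 is close to its limit, so I'll roll the tool +90° about its own axis. The ring opening is round, so the fit stays the same.

Request:
send_rows(increments="0 0 -1 0 0 0.18 -1; 0 0 0 0 0 0.18 -1; 0 0 0 0 0 0.18 -1; 0 0 0 0 0 0.18 -1; 0 0 0 0 0 0.18 -1; 0 0 0 0 0 0.18 -1; 0 0 0 0 0 0.18 -1; 0 0 0 0 0 0.18 -1")

```text
time: 4.78
position: [0.5901, 0.0811, 0.1693]
tcp_rot: [0.517, 0.797, 0.238, 0.203]
force: [1.0, -0.2, -0.0]
gripper_width: -0.0001
finger_force: 0.0
```

Request:
send_rows(increments="0 0 0 0 0 0.13 -1; 0 0 0 0 0 0 -1")

```text
time: 5.03
position: [0.5901, 0.0811, 0.1691]
tcp_rot: [0.565, 0.763, 0.25, 0.188]
force: [0.1, 0.6, -0.2]
gripper_width: -0.0
finger_force: 0.0
```

```bash
sed -i 's/    return P(\[px,py,0\])/    Rq=Rt*R.from_rotvec([0,0,np.pi\/2])\n    return P([px,py,0])/; s/\*ax\[:,2\],Rt/*ax[:,2],Rq/' tgt.py; python3 - <<'E'
from tgt import *
s=env.observe();print(s["position"],s["joints"],s["force"],s["time"])
for a in(-.03,.024):print(a,*delta(*pose(0,a,0,36,.002)))
E
```

```text
[0.5901 0.0811 0.1691] [-0.0636  0.211   2.0788  0.7112  0.3202 -0.9803] [ 0.1407  0.5576 -0.1912] 5.025
-0.03 [ 1.11   -2.3225  1.608 ] [0.0075 0.0014 0.0045]
0.024 [ 1.187  -2.7262 55.6065] [0.0075 0.0014 0.0045]
```

Request:
send_rows(increments="0.3 -0.6 14 0.002 0 0 -1; 0.3 -0.6 14 0.002 0 0 -1; 0.3 -0.6 14 0.002 0 0 -1; 0.3 -0.6 14 0.002 0 0 -1; 0 0 0 0 0 0 -1")

```text
time: 5.65
position: [0.6198, 0.0913, 0.1212]
tcp_rot: [0.566, 0.765, 0.246, 0.185]
force: [0.5, 0.1, -0.6]
gripper_width: -0.0001
finger_force: 0.0
```

```bash
python3 - <<'E'
from tgt import *
import cv2
s=env.observe();print(s["position"],s["joints"],s["force"],s["time"])
for u in(0,.015,.03):
  p,q=pose(0,.024,u,36,.002);print(u,*delta(p,q))
i=env.camera("side")["img"][150:270,230:410];j=env.camera("wrist")["img"]
cv2.imwrite("pics/ins2.png",np.hstack([cv2.resize(i,(450,300)),cv2.resize(j,(350,300))]))
E
```

```text
[0.6198 0.0913 0.1212] [-0.0323  0.3315  2.0711  0.9423  0.2321 -1.1996] [ 0.4665  0.1405 -0.5769] 5.65
0 [-0.0997  0.5005 -1.5385] [-0.0023  0.0007  0.0043]
0.015 [ -0.1461   9.2887 -13.6943] [-0.0023  0.0007  0.0043]
0.03 [ -0.1924  18.0769 -25.8502] [-0.0023  0.0007  0.0043]
```

View pics/ins2.png

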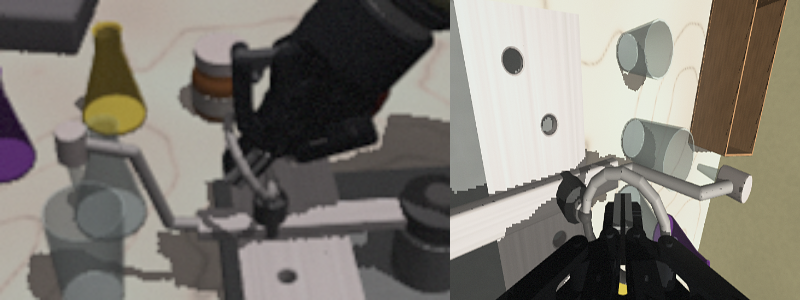

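The side half shows the fingertip through the ring, appearing beyond the bar at about (230,165). Now I'll lift straight up and watch the force.

Request:
send_rows(increments="0 1.8 -2.4 0 0 0 -1; 0 1.8 -2.4 0 0 0 -1; 0 1.8 -2.4 0 0 0 -1; 0 1.8 -2.4 0 0 0 -1; 0 0 0 0 0 0 -1")

```text
time: 6.38
position: [0.6202, 0.0911, 0.1342]
tcp_rot: [0.567, 0.764, 0.247, 0.185]
force: [0.4, -0.5, 0.2]
gripper_width: 0.0001
finger_force: 0.0
```

Request:
send_rows(increments="0 1.8 -2.4 0 0 0 -1; 0 1.8 -2.4 0 0 0 -1; 0 1.8 -2.4 0 0 0 -1; 0 0 0 0 0 0 -1")

```text
time: 6.88
position: [0.6188, 0.0913, 0.1417]
tcp_rot: [0.567, 0.764, 0.246, 0.184]
force: [-1.8, -1.1, -3.8]
gripper_width: -0.0002
finger_force: 1.8
```

Request:
send_rows(increments="0 1.8 -2.4 0 0 0 -1; 0 1.8 -2.4 0 0 0 -1; 0 1.8 -2.4 0 0 0 -1; 0 0 0 0 0 0 -1")

```text
time: 7.38
position: [0.6189, 0.0915, 0.151]
tcp_rot: [0.567, 0.764, 0.246, 0.184]
force: [-4.2, -1.6, -6.5]
gripper_width: -0.0
finger_force: 3.7
```

Request:
send_rows(increments="0 1.8 -2.4 0 0 0 -1; 0 1.8 -2.4 0 0 0 -1; 0 0 0 0 0 0 -1")

```text
time: 7.75
position: [0.619, 0.0915, 0.157]
tcp_rot: [0.567, 0.764, 0.246, 0.184]
force: [-4.3, -2.6, -8.0]
gripper_width: -0.0002
finger_force: 4.2
```

```bash
python3 - <<'E'
from tgt import *
import cv2
s=env.observe();print(s["position"],s["joints"],s["force"],s["time"])
i=env.camera("side")["img"][150:270,230:410];j=env.camera("wrist")["img"]
cv2.imwrite("pics/lift.png",np.hstack([cv2.resize(i,(450,300)),cv2.resize(j,(350,300))]))
E
```

```text
[0.619  0.0915 0.157 ] [-0.032   0.2664  2.0284  0.6583  0.3091 -0.9039] [-4.326  -2.5903 -8.0209] 7.75
```

View pics/lift.png

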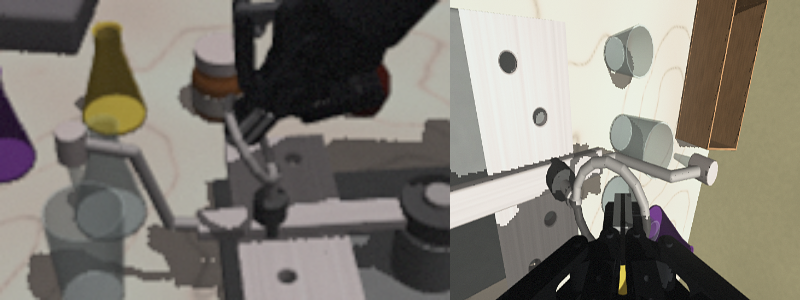

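The pin is lifted (8 N, about 16 mm) with the ring hooked over the fingers. Next is the swing in the tool axes.

```bash
python3 - <<'E'
from tgt import *
s=env.observe();p=s["position"];R0=R.from_quat(s["tcp_rot"]);c=P([px,py,0])
for a in(-.03,-.04):
  Q=R.from_rotvec([0,0,a]);print(a,R0.inv().apply(Q.apply(p-c)+c-p)*1e3,(R0.inv()*Q*R0).as_rotvec())
print(np.arctan2(*(p-c)[1::-1])-th)
E
```

```text
-0.03 [-4.8458 -0.0592 -0.0327] [ 0.0001 -0.0175  0.0243]
-0.04 [-6.4603 -0.1052 -0.0625] [ 0.0001 -0.0234  0.0325]
0.0033641962570225004
```

Request:
send_rows(increments="-3.2 0 0 0 -0.012 0.016 -1; -4.8 -0.1 0 0 -0.0175 0.0243 -1; -4.8 -0.1 0 0 -0.0175 0.0243 -1; -4.8 -0.1 0 0 -0.0175 0.0243 -1; -4.8 -0.1 0 0 -0.0175 0.0243 -1; -4.8 -0.1 0 0 -0.0175 0.0243 -1; -4.8 -0.1 0 0 -0.0175 0.0243 -1; 0 0 0 0 0 0 -1")

```text
time: 8.85
position: [0.625, 0.0604, 0.1564]
tcp_rot: [0.64, 0.704, 0.226, 0.207]
force: [-5.7, -0.8, -7.4]
gripper_width: 0.0001
finger_force: 4.1
```

```bash
python3 - <<'E'
from tgt import *
import cv2
s=env.observe();p=s["position"];R0=R.from_quat(s["tcp_rot"]);c=P([px,py,0])
print(p,s["joints"],s["force"],s["time"],np.arctan2(*(p-c)[1::-1])-th,np.hypot(*(p-c)[:2]))
a=R0.as_matrix();print("heading x axis",np.arctan2(*a[1::-1,0])-th-np.pi/2)
t=env.camera("top");i=t["img"][155:255,250:360];j=env.camera("wrist")["img"]
np.save("t1.npy",t["img"])
cv2.imwrite("pics/sw.png",np.hstack([cv2.resize(i,(440,400),interpolation=cv2.INTER_CUBIC),cv2.resize(j,(360,400))]))
E
```

```text
[0.625  0.0604 0.1564] [-0.0044  0.266   2.031   0.2505  0.2299 -0.3259] [-5.7121 -0.8152 -7.3722] 8.85 -0.19316815357143668 0.1613844077813015
heading x axis -0.19709452882813028
```

View pics/sw.png

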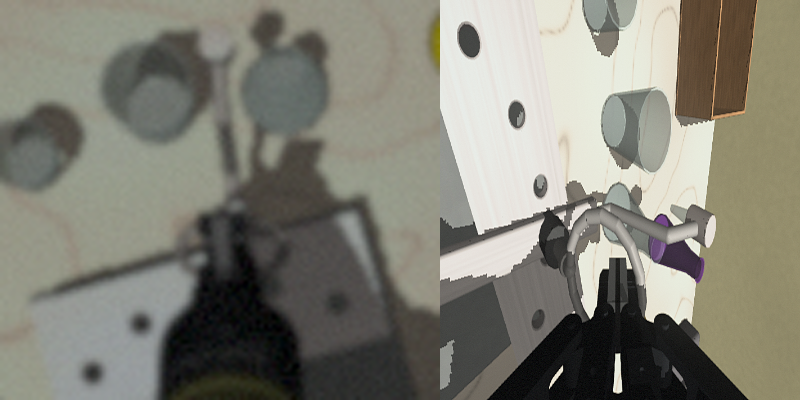

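The arm followed. The outlet top is at (215,40) in the left half, which is (303.4,164.6) in the full image. I'll measure the boom angle from it.

```bash
python3 - <<'E'
from tgt import *
c=env.camera("top")
for q in((282.3,169.6),(303.4,164.6)):
  w=ray(c,q,.165)[:2]-[px,py];print(np.hypot(*w),np.arctan2(w[1],w[0])-th)
s=env.observe();p=s["position"];R0=R.from_quat(s["tcp_rot"])
E
```

```text
0.27076803350790035 -0.00443965832676263
0.2737742460426616 -0.197449805531768
```

Request:
send_rows(increments="-4.2 -0.1 0 0 -0.015 0.021 -1; -4.2 -0.1 0 0 -0.015 0.021 -1; -4.2 -0.1 0 0 -0.015 0.021 -1; -4.2 -0.1 0 0 -0.015 0.021 -1; -4.2 -0.1 0 0 -0.015 0.021 -1; -4.2 -0.1 0 0 -0.015 0.021 -1; 0 0 0 0 0 0 -1; 0 0 0 0 0 0 -1")

```text
time: 10.0
position: [0.6255, 0.0348, 0.1562]
tcp_rot: [0.693, 0.652, 0.21, 0.224]
force: [-4.7, 0.1, -6.9]
gripper_width: -0.0001
finger_force: 4.1
```

```bash
python3 - <<'E'
from tgt import *
import cv2
s=env.observe();p=s["position"];R0=R.from_quat(s["tcp_rot"]);c=P([px,py,0])
print(p,s["joints"],s["force"],s["time"],np.arctan2(*(p-c)[1::-1])-th,np.hypot(*(p-c)[:2]))
t=env.camera("top");i=t["img"][155:255,250:360];j=env.camera("side")["img"][150:270,230:374]
np.save("t2.npy",t["img"])
cv2.imwrite("pics/sw2.png",np.hstack([cv2.resize(i,(440,400),interpolation=cv2.INTER_CUBIC),cv2.resize(j,(360,400))]))
print("down 10mm",R0.inv().apply([0,0,-10]))
E
```

```text
[0.6255 0.0348 0.1562] [ 0.0153  0.2673  2.0302 -0.2054  0.2257  0.262 ] [-4.6808  0.1457 -6.9279] 10.0 -0.3518506898708984 0.1612957272252587
down 10mm [ 0.0107 -5.8462  8.1131]
```

View pics/sw2.png

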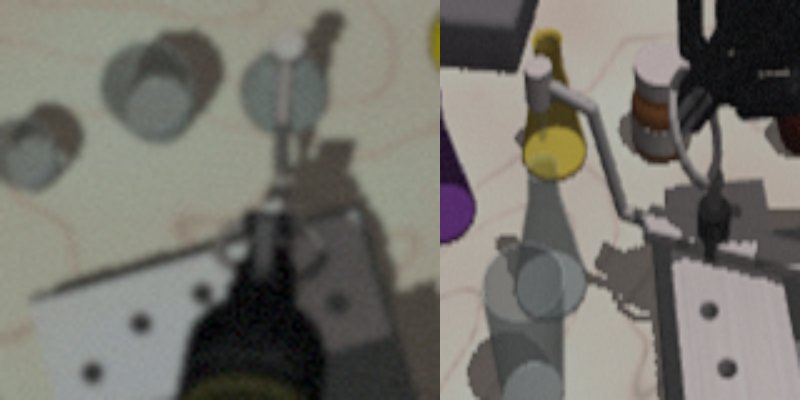

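The outlet is over the flask at (287,43) in the left half, so boom is about -0.355. Now I'll lower slowly and release.

Request:
send_rows(increments="0 -1.8 2.4 0 0 0 -1; 0 -1.8 2.4 0 0 0 -1; 0 -1.8 2.4 0 0 0 -1; 0 -1.8 2.4 0 0 0 -1; 0 -1.8 2.4 0 0 0 -1; 0 0 0 0 0 0 -1")

```text
time: 10.85
position: [0.6257, 0.0348, 0.1418]
tcp_rot: [0.693, 0.652, 0.211, 0.225]
force: [-5.6, 0.2, -3.6]
gripper_width: -0.0003
finger_force: 4.0
```

Request:
send_rows(increments="0 -1.8 2.4 0 0 0 -1; 0 -1.8 2.4 0 0 0 -1; 0 -1.8 2.4 0 0 0 -1; 0 -1.8 2.4 0 0 0 -1; 0 0 0 0 0 0 -1; 0 0 0 0 0 0 -1")

```text
time: 11.6
position: [0.6272, 0.0348, 0.1307]
tcp_rot: [0.692, 0.652, 0.212, 0.226]
force: [0.4, 0.1, 0.4]
gripper_width: 0.0001
finger_force: 0.0
```

```bash
python3 - <<'E'
from tgt import *
s=env.observe();p=s["position"]
print(p,s["force"],s["time"])
print(delta(*pose(-.35,.0255,0,36,.002)))
E
```

```text
[0.6272 0.0348 0.1307] [0.3853 0.1413 0.4098] 11.6
(array([ 0.189 , -5.787 ,  7.1507]), array([ 0.001 ,  0.0025, -0.0017]))
```

At z = 0.142 the ring still loaded the finger, and that load is now gone, which means the pin is home. I'll centre in the ring, then withdraw along the tool axis.

Request:
send_rows(increments="0 -2 3 0 0 0 -1; 0 -2 2 0 0 0 -1; 0 0 -10 0 0 0 -1; 0 0 -15 0 0 0 -1; 0 0 -15 0 0 0 -1; 0 0 -15 0 0 0 -1; 0 0 -15 0 0 0 -1; 0 0 -15 0 0 0 -1")

```text
time: 12.6
position: [0.5756, 0.0379, 0.1934]
tcp_rot: [0.693, 0.652, 0.211, 0.225]
force: [0.7, 0.1, 0.8]
gripper_width: 0.0002
finger_force: 0.0
```

Request:
send_rows(increments="0 0 -20 0 0 0 -1; 0 0 -20 0 0 0 -1; 0 0 -20 0 0 0 -1; 0 0 0 0 0 0 -1; 0 0 0 0 0 0 -1")

```text
time: 13.22
position: [0.541, 0.0401, 0.2411]
tcp_rot: [0.693, 0.652, 0.211, 0.225]
force: [-0.7, 0.4, 0.1]
gripper_width: 0.0002
finger_force: 0.0
```

```bash
python3 - <<'E'
from tgt import *
import cv2
s=env.observe();print(s["position"],s["force"],s["time"],s["joints"])
t=env.camera("top");i=t["img"][155:255,250:360];j=env.camera("side")["img"][150:270,230:374]
cv2.imwrite("pics/end.png",np.hstack([cv2.resize(i,(440,400),interpolation=cv2.INTER_CUBIC),cv2.resize(j,(360,400))]))
c=env.camera("side");T=np.linalg.inv(c["extrinsics"])
for l in(0,.010):
  u=P([np.cos(th-.35),np.sin(th-.35)]);q=T[:3,:3]@P([px+.162*u[0],py+.162*u[1],.168+l])+T[:3,3]
  x,y=q[0]/q[2]*c["fx"]+c["cx"],q[1]/q[2]*c["fy"]+c["cy"];print(l,440+(x-230)*2.5,(y-150)*400/120)
E
```

```text
[0.541  0.0401 0.2411] [-0.6697  0.3645  0.1239] 13.225 [ 0.0357  0.0205  2.0551 -0.1348  0.4439  0.1995]
0 677.825776566435 100.86390250343659
0.01 677.9798572043453 86.15739029908363
```

View pics/end.png

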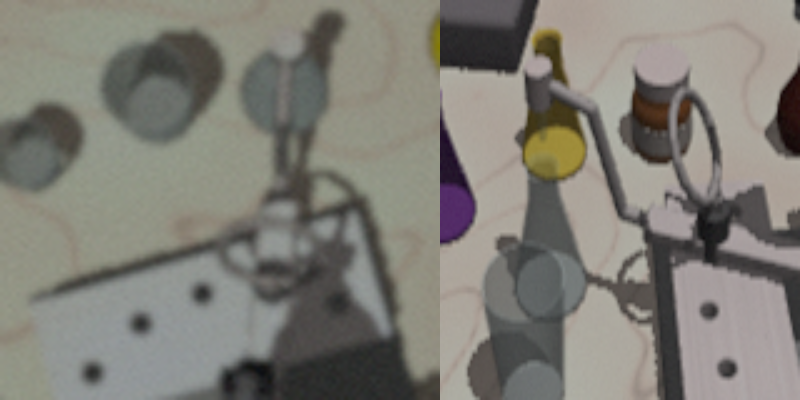

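The outlet is over the flask at (287,43), the glassware is unmoved and the ring is free. To be sure the pin is home, I'll compare the ring's visible apex and extents in the side view (apex about (686,91)) with its predicted outline for pin lifts 0 and 10 mm.

```bash
python3 - <<'E'
from tgt import *
c=env.camera("side");T=np.linalg.inv(c["extrinsics"])
a=np.linspace(0,2*np.pi,400)
for b in(-.33,-.35,-.37):
 for l in(0,.010):
  f=th+b;u=P([np.cos(f),np.sin(f),0]);t=P([-u[1],u[0],0]);v=u*.5+P([0,0,.866])
  X=P([px,py,0])+.146*u+[0,0,.141+l]+.0355*(np.outer(np.cos(a),v)+np.outer(np.sin(a),t))
  q=X@T[:3,:3].T+T[:3,3];x=440+(q[:,0]/q[:,2]*c["fx"]+c["cx"]-230)*2.5;y=(q[:,1]/q[:,2]*c["fy"]+c["cy"]-150)*400/120
  k=y.argmin();print(b,l,"apex",x[k],y[k],"left",x.min(),"right",x.max(),"bottom",y.max())
E
```

```text
-0.33 0 apex 685.3841965386154 86.31813844862943 left 671.7649244861979 right 720.726984968308 bottom 208.5702775073842
-0.33 0.01 apex 685.2566954240637 71.78067930962044 left 671.8662779034561 right 721.241803178501 bottom 194.96005945503563
-0.35 0 apex 686.9316613505064 83.22253754136361 left 672.4370793582859 right 721.7983886903864 bottom 205.39965683253976
-0.35 0.01 apex 686.808552782706 68.69781772812134 left 672.5443365868631 right 722.3206569281917 bottom 191.81033516934093
-0.37 0 apex 688.1891362255737 80.16589850173621 left 673.16375143823 right 722.956447825386 bottom 202.26209496384237
-0.37 0.01 apex 688.0703699465087 65.6589860535676 left 673.2774160214783 right 723.4868854104433 bottom 188.68768996088713
```

The observed outline (apex y about 88, bottom about 207) matches lift 0, where 10 mm would give 69 and 192. The pin is home and the arm is clear, so I'm handing in.

```bash
python3 -c "
from workcell import env
print(env.sign_off())"
```

```text
the job is handed in; nothing more can be done
None
```

The job is handed in, with no verdict shown: the arm was swung one hole clockwise (-0.35 rad), the images show the pin home there with the outlet over the clear conical flask, no shift seen in the flask and beakers, and the gripper clear.

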